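# Gather the slate discs in the tote's red corner and hold it tilted

## Robot

A 6-joint arm with a two-finger parallel gripper is mounted at the origin on a cart in front of the work surface, level with it; the furniture and walls round the work are solid. World frame = base frame: x ahead of the robot, y to its left, z up, the work surface at z = 0. Lengths are in mm, angles in degrees, forces in N, time in s.
With the tool pointing down it reaches from about 300 to 850 mm from the base axis. Payload 4.2 kg.
Tool frame: the origin (TCP) lies midway between the tips of the shut fingers; the grasp point (between the pads) lies 19 mm behind it (env.hold_point_z is the z of the grasp point in the tool frame, in mm); z points along the fingers, y is the direction in which the jaws open and shut (so a half turn about z gives the same grasp; the last joint's range is limited). The gripper opens to 91 mm and grips with 3 to 60 N. Pads are 32 mm wide; open, the fingers measure 118 mm over their backs; the gripper's body (76 mm by 178 mm) begins 60 mm behind the grasp point.
Start: joints at [-73.797, 18.312, 89.639, -0, 72.044, -1.146], TCP at [171.465, -548.856, 213.976] pointing down, gripper open.
Joint ranges: [-177.97, 177.97], [-48.28, 115.42], [12.27, 149.76], [-77.06, 257.06], [2.81, 150.46], [-146.56, 146.56]. Speed limits (degrees/s): [147.25, 147.25, 180, 180, 180, 180].

## Interface

Orientations are given as [roll, pitch, yaw] about the fixed x, y, z axes, in that order (R = Rz(yaw) Ry(pitch) Rx(roll)).
In Python, from workcell import env, grab_frame, camera_params, spotter gives the robot as it stands. The module is installed in compiled form; this text tells all that it offers.
- The arm moves only by the shell command python3 -m jog 'ROWS' [FORCE]. ROWS is text: rows parted by semicolons, each of 7 numbers parted by spaces: the turn, a rotation vector about the world's x, y, z in units of 5 degrees (1.0 is 5 degrees), then the shift along the world's x, y, z in units of 25 mm (1.0 is 25 mm), then the opening, from 0 (shut) to 1 (fully open). A call has 1 to 5 rows; each row is the pose to reach, as a shift and turn from the pose commanded when the call began; what a row does not reach only later rows make up. A row lasts 1/8 s, in which the tool goes at most 62.5 mm and 10.7 degrees, less where a joint would pass 70% of its speed; a pose out of reach is approached as far as the arm can. A call with a gripper value outside its range is refused whole. The fingers move at their own pace and stop on an object; FORCE is the grip in N (left out, the last holds). Time passes only in rows, so rows that repeat a pose let the fingers close. It gives the time, the measured TCP pose, the force and the opening at its end, in the units of the state.
- env.state(): the state, without advancing time (a new reading comes with each control period).
- grab_frame(name): name is "scene" or "top" or "wrist"; returns the picture (420x560x3 uint8, red, green, blue); there is no depth.
- camera_params(name): a dict with "K" (3x3 intrinsics, pixels), "dist" ([k1, k2, p1, p2, k3] as OpenCV has them; the pictures are not rectified), "rvec" (rotation vector, rad) and "tvec" (3), from world to camera coordinates, as OpenCV has them. Camera axes: x right, y down, z forward; pixel columns grow to the right and rows downward; lengths in mm; the calibration is good to about 2 mm. A picture is of the moment at which its call begins: read the wrist's pose just before it. camera_params takes no time and is no camera call; for the wrist camera it gives the pose at the moment of the call.
- env.job_done(): hands the job in, once; it reports no verdict.
Trained networks look in the newest picture that a camera, given by its name, has taken for a name from the list of things; names that differ only in an ending like _2 or _b are one class to them, and where a whole thing is asked for, a point or a joint stands for the part that bears it (a point fixed in the world has none). Each returns a list of dicts, best first, with "conf" (0 to 1); they miss things now and then, are a little off and sometimes report something else, mostly with a low value. They report only what shows in the picture. A call takes as long as a camera call.
- spotter.look_for(query, camera): "box" ([left, top, width, height] in pixels, round what is visible of it).
- spotter.trace(query, camera): "region" (420x560 bool, what is visible of it) and "box" ([left, top, width, height] in pixels, round what is visible of it).
The state is a dict: "time_s": time; "qpos": joint angles; "qvel": joint speeds; "effort": joint torques, N m; "ee_pos": TCP position; "ee_rot": TCP orientation; "force": force on the tool from outside, world axes, zero at the start; "torque": the same for the moment, N m; "gripper_width": finger opening in mm.
Only numpy, scipy, OpenCV 4.12 (cv2) and the standard library are available. Lean on these libraries where they do the work, as an engineer would, in place of code of your own. Each camera call takes 0.05 s, during which the arm holds its last target. There are 200 camera calls.

## Task

Put the stray slate disc from the bench into the small grey tote with the other three. Then take the tote by its black grip tab, lift it a good hand's breadth clear of the bench and tilt it down towards its red corner until all four discs have slid together into that corner, none spilled, and finish while still holding the tote up there, tilted and still, so that they can be counted. Leave the wood block where it lies.

Things in the scene. Friction and masses are not known exactly. Their poses are not given: they have to be found in the camera images.
- tote: open grey tote, 214 x 154 x 50 mm (x, y, z), 0.2 to 0.33 kg, loose. Origin: centre of its underside; z up, x towards the end wall with the black grip tab (the end away from the robot, within 0.5 rad). Walls 4 mm; floor top 6 mm above the underside. Slick inside (friction 0.16 to 0.24): discs start to slide at 9 to 14 degrees of tilt, to creep along a wall to the corner they want some 30
- tab_top (a point): middle of the top of the tote's upright black grip tab, at (102, 0, 92) mm in the tote's frame. The tab is rigid with the tote, 14 mm thick (along the tote's x), 64 mm wide (y), and stands 42 mm above the rim; pinch it across its 14 mm, one finger over the inside of the tote, one outside
- red_corner (a point): the inner floor's corner that has a red patch on the floor and a red cap on walls and rim, at (-103, 73, 6) mm in the tote's frame: at the end opposite the tab
- foot0 (a point): corner of the tote's underside at (-107, 77, 0) mm in the tote's frame, below the red corner
- foot1 (a point): corner of the tote's underside at (-107, -77, 0) mm in the tote's frame
- foot2 (a point): corner of the tote's underside at (107, 77, 0) mm in the tote's frame
- foot3 (a point): corner of the tote's underside at (107, -77, 0) mm in the tote's frame
- disc_a: dark slate disc, 22 mm across, 7 mm thick, 12 g, lying loose inside the tote at the start, away from the red corner; origin: centre of its underside, z along its axis
- disc_b: dark slate disc, 22 mm across, 7 mm thick, 12 g, lying loose inside the tote at the start, away from the red corner; origin: centre of its underside, z along its axis
- disc_c: dark slate disc, 22 mm across, 7 mm thick, 12 g, lying loose inside the tote at the start, away from the red corner; origin: centre of its underside, z along its axis
- stray_disc: dark slate disc like the others, 22 mm across, 7 mm thick, 12 g, lying flat on the bare bench to the right of the tote; origin: centre of its underside; pinch it across its edge
- wood_block: pine block, 50 x 90 x 30 mm, loose bystander at the back right, in front of the scraper; origin: centre of its underside

How it is judged:
By the outcome, as a careful person would: the job done as asked, in the order asked, and still so for the second after the job is handed in, while the arm keeps its last pose, push and grip.
It also fails if it takes over 51 s, if anything falls off the work surface, if the arm or the gripper's body presses on something with over 40 N, if the wrist force passes 120 N, or if a joint passes its speed limit or range.

## Working session

There is one attempt and no reset: what is moved stays moved. The work goes in short steps, Python scripts to look and compute and a shell command to move; the robot and the scene stay as the last step left them, time stands still between calls to the robot, and variables do not carry over. Pictures are saved under pics/ and viewed, about 8 in all and at most 12, crops included, and the job is handed in when it is done.

```bash
mkdir -p pics; cat > h.py <<'E'
import numpy as np, cv2
from workcell import env, grab_frame, camera_params, spotter
def ray(cam,px,z,p=None):
    p=p or camera_params(cam)
    R=cv2.Rodrigues(np.array(p["rvec"],float))[0];t=np.array(p["tvec"],float).ravel()
    u=cv2.undistortPoints(np.array([[px]],float),np.array(p["K"],float),np.array(p["dist"],float))[0,0]
    d=R.T@np.array([u[0],u[1],1]);c=-R.T@t
    return c+d*(z-c[2])/d[2]
def proj(cam,X,p=None):
    p=p or camera_params(cam)
    return cv2.projectPoints(np.array(X,float).reshape(-1,3),np.array(p["rvec"],float),np.array(p["tvec"],float),np.array(p["K"],float),np.array(p["dist"],float))[0][:,0]
def save(cam,name):
    im=grab_frame(cam);cv2.imwrite("pics/"+name,im[:,:,::-1]);return im
E
python3 - <<'E'
from h import *
a=save("top","a.png");b=save("scene","b.png")
cv2.imwrite("pics/ab.png",np.hstack([a,b])[:,:,::-1][:, :])
for q in ["stray_disc","tote","tab_top","red_corner","foot0","foot1","foot2","foot3","wood_block"]:
    for c in ["top"]:
        r=spotter.look_for(q,c)
        print(q,c,[(np.round(x["box"]).tolist(),round(x["conf"],2)) for x in r[:5]])
        for x in r[:4]:
            B=x["box"];print("   ",ray(c,[B[0]+B[2]/2,B[1]+B[3]/2],{"tab_top":92,"red_corner":6,"stray_disc":7}.get(q,0)).round(0))
print(env.state()["time_s"],env.hold_point_z)
E
```

```text
stray_disc top [([363.0, 185.0, 14.0, 8.0], 0.63)]
    [ 624. -195.    7.]
tote top [([177.0, 171.0, 95.0, 122.0], 0.83)]
    [528. 105.   0.]
tab_top top [([177.0, 170.0, 93.0, 122.0], 0.96)]
    [530. 101.  92.]
red_corner top [([175.0, 170.0, 94.0, 118.0], 0.63)]
    [535. 110.   6.]
foot0 top [([174.0, 169.0, 94.0, 122.0], 0.69)]
    [533. 114.   0.]
foot1 top [([174.0, 169.0, 94.0, 122.0], 0.69)]
    [533. 114.   0.]
foot2 top [([174.0, 169.0, 94.0, 122.0], 0.69)]
    [533. 114.   0.]
foot3 top [([174.0, 169.0, 94.0, 122.0], 0.69)]
    [533. 114.   0.]
wood_block top [([305.0, 103.0, 49.0, 48.0], 0.8)]
    [ 754. -109.    0.]
0.55 -18.8
```

View pics/a.png

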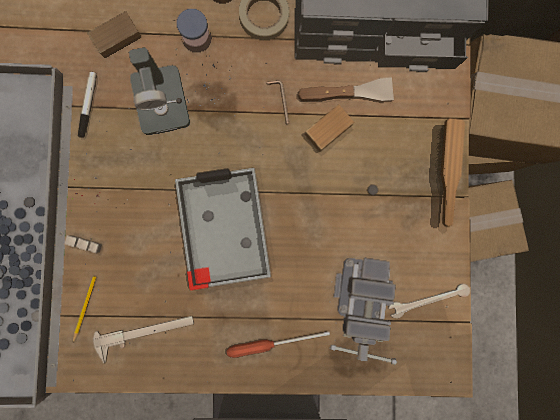

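View pics/b.png

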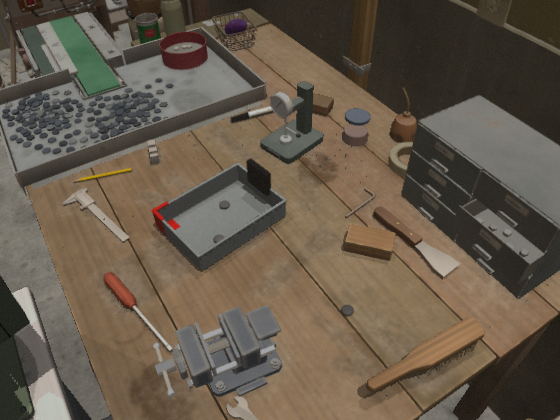

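The top view shows the stray disc at about (373,189). The tote's rim corners are at (177,181), (255,169), (270,277) and (190,288), with the red corner bottom-left and the tab at (213,176). Next I'll fit both poses.

```bash
cat > fit.py <<'E'
from h import *
from scipy.optimize import minimize
grab_frame("top")
p=camera_params("top")
r=spotter.trace("tote","top")[0]["region"].astype(np.uint8)
def T(v,P):
    c,s=np.cos(v[2]),np.sin(v[2]);P=np.array(P,float)
    return np.c_[v[0]+c*P[:,0]-s*P[:,1],v[1]+s*P[:,0]+c*P[:,1],P[:,2]]
box=[[x,y,z] for x in(-107,107) for y in(-77,77) for z in(0,50)]
tab=[[x,y,z] for x in(95,109) for y in(-32,32) for z in(50,92)]
S=8
big=cv2.resize(r,None,fx=S,fy=S,interpolation=cv2.INTER_LINEAR)
def cost(v):
    m=np.zeros_like(big)
    for B in(box,tab):
        h=cv2.convexHull(((proj("top",T(v,B),p)+.5)*S).astype(np.float32)).astype(np.int32);cv2.fillConvexPoly(m,h,1)
    return 1-(m&big).sum()/(m|big).sum()
res=min((minimize(cost,[525,105,a],method="Nelder-Mead",options=dict(initial_simplex=[[525,105,a],[540,105,a],[525,120,a],[525,105,a+.1]])) for a in(0,.15,-.15)),key=lambda r:r.fun)
v=res.x;print("tote",v.round(1),np.degrees(v[2]),res.fun)
print("tab",T(v,[[102,0,92]]),"red",T(v,[[-103,73,6]]), "px rim",proj("top",T(v,[[-107,77,50],[-107,-77,50],[107,77,50],[107,-77,50],[102,0,92]]),p).round(0).tolist())
E
python3 - <<'E'
from fit import *
print(env.state()["ee_rot"],env.state()["gripper_width"])
im=grab_frame("top")
for r in spotter.trace("stray_disc","top")[:5]:
    ys,xs=np.nonzero(r["region"]);print(r["conf"],xs.mean(),ys.mean(),len(xs),ray("top",[xs.mean(),ys.mean()],5).round(1))
s=im[180:200,362:384].astype(float);print(s.sum(2).astype(int)//10)
for c in["scene"]:
  grab_frame(c)
  for r in spotter.trace("stray_disc",c)[:5]:
    ys,xs=np.nonzero(r["region"]);print(c,r["conf"],xs.mean(),ys.mean(),len(xs),ray(c,[xs.mean(),ys.mean()],5).round(1))
E
```

```text
tote [5.356e+02 1.070e+02 2.000e-01] 9.800842179296172 0.05466488494571109
tab [[636.10832524 124.33059746  92.        ]] red [[421.67386816 161.3692748    6.        ]] px rim [[190.0, 289.0], [269.0, 277.0], [175.0, 180.0], [253.0, 169.0], [213.0, 174.0]]
[ 1.79995723e+02 -3.00033550e-04  1.73491397e+01] 90.99528646475032
0.65 372.26027397260276 189.04109589041096 73 [ 624.8 -198.8    5. ]
[[31 31 30 30 31 30 31 32 32 34 34 34 33 32 32 32 32 33 32 32 32 32]
 [31 31 32 31 31 31 31 32 35 36 34 34 34 34 33 33 34 34 34 34 33 34]
 [33 32 31 31 31 32 32 33 35 35 36 35 35 34 34 33 34 35 34 34 34 35]
 [33 33 31 31 33 33 33 34 35 36 37 37 37 35 33 33 33 33 33 32 32 34]
 [32 32 31 31 32 33 34 34 30 25 28 29 32 35 34 32 33 33 33 33 33 33]
 [31 32 32 31 31 33 34 29 22 21 21 22 22 24 29 33 32 33 33 34 33 34]
 [32 32 32 33 34 34 29 19 21 22 22 23 22 21 22 31 34 34 34 35 36 34]
 [31 32 31 32 33 27 18 20 23 25 24 24 23 24 21 29 35 35 35 35 34 35]
 [29 29 30 32 32 24 17 22 24 24 24 24 24 24 23 23 30 33 32 33 32 31]
 [28 28 29 30 27 17 18 22 24 25 24 24 25 24 24 23 27 31 30 30 30 31]
 [29 28 28 29 24 13 19 23 24 24 24 24 25 24 23 22 25 29 28 29 29 29]
 [28 29 28 29 29 21 17 23 24 24 24 24 25 25 24 23 27 30 29 30 29 29]
 [30 30 31 30 32 23 13 20 24 25 23 23 25 24 22 26 32 32 31 31 32 31]
 [29 29 30 30 30 28 21 14 20 23 24 24 23 22 27 31 33 34 34 35 36 35]
 [14 15 16 16 15 17 14 11 13 15 19 20 15 15 17 18 19 19 20 22 23 24]
 [21 20 20 20 17 19 16 16 14 14 14 14 14 13 13 13 12 12 10 11 10 11]
 [32 32 30 29 30 30 28 29 30 29 29 30 30 32 31 32 30 29 27 26 25 25]
 [30 31 30 29 31 31 30 31 31 30 31 31 31 31 32 32 32 32 30 30 30 30]
 [31 31 31 30 30 30 32 31 31 30 30 30 32 31 29 31 31 30 30 30 31 30]
 [32 32 32 32 31 32 32 32 32 32 31 32 32 34 33 32 33 33 33 33 31 32]]
```

```bash
python3 -m jog '0 0 0 2.5 1.9 0 .7; 0 0 0 5 3.8 0 .7; 0 0 0 7.2 5.6 0 .7; 0 0 0 9.2 7.1 0 .7; 0 0 0 11 8.5 0 .7' 20 && python3 -m jog '0 0 0 2.4 1.8 -.5 .7; 0 0 0 4.8 3.6 -1.5 .7; 0 0 0 7.12 5.46 -3 .7; 0 0 0 7.12 5.46 -3.5 .7; 0 0 0 7.12 5.46 -3.5 .7'
python3 - <<'E'
from h import *
p=camera_params("wrist");im=save("wrist","w1.png");s=env.state();print(s["ee_pos"],s["ee_rot"],s["gripper_width"],s["time_s"])
for r in spotter.trace("stray_disc","wrist")[:3]:
    m=cv2.moments(r["region"].astype(np.uint8));c=[m["m10"]/m["m00"],m["m01"]/m["m00"]];print(r["conf"],r["box"],c,ray("wrist",c,5,p))
E
```

```text
time_s: 1.48
ee_pos: [420.2, -356.5, 214.2]
ee_rot: [180.0, -0.0, 17.3]
force: [1.0, -0.4, -0.2]
gripper_width: 64.1
time_s: 2.1
ee_pos: [597.1, -218.4, 123.0]
ee_rot: [-179.8, 0.2, 17.6]
force: [0.1, -0.1, 0.2]
gripper_width: 64.0
[ 596.71532763 -220.08650338  124.80979282] [-1.79900911e+02  1.61069968e-01  1.74935182e+01] 63.59811094374804 2.15
0.58 [256.8, 160.2, 24.3, 27.4] [268.5330396475771, 172.83920704845815] [ 625.66541916 -201.00786168    5.        ]
```

View pics/w1.png

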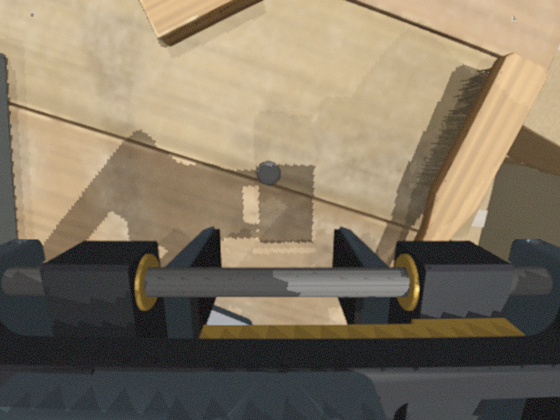

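The disc is at (268.5,173), between the fingers' lines and slightly ahead, and the wrist estimate of (625.5,-201) agrees with the top view.

```bash
python3 -m jog '0 0 0 1.16 .78 0 .7; 0 0 0 1.16 .78 -1 .7; 0 0 0 1.16 .78 -1 .7;0 0 0 1.16 .78 -1 .7'; python3 -c "
from h import *
grab_frame('wrist');s=env.state();print(s['ee_pos'],s['time_s'],np.round(s['qvel'],1))"
```

```text
time_s: 2.7
ee_pos: [625.7, -203.0, 103.0]
ee_rot: [179.9, -0.1, 17.3]
force: [-0.1, 0.2, 1.0]
gripper_width: 63.8
[ 625.89801063 -202.93258393  103.17390093] 2.75 [ 0.3  0.1 -0.2 -0.  -0.2 -0. ]
```

```bash
python3 -m jog '0 0 0 0 .08 -1.5 .6; 0 0 0 0 .08 -3 .55; 0 0 0 0 .08 -3.8 .5; 0 0 0 0 .08 -4 .5;0 0 0 0 .08 -4 .5' && python3 -m jog '0 0 0 0 0 0 0;0 0 0 0 0 0 0;0 0 0 0 0 0 0;0 0 0 0 0 0 0;0 0 0 0 0 0 0' 20
```

```text
time_s: 3.38
ee_pos: [626.3, -200.3, 2.5]
ee_rot: [179.9, -0.1, 17.3]
force: [0.8, -0.4, -0.0]
gripper_width: 45.5
time_s: 4.0
ee_pos: [626.2, -200.0, 2.2]
ee_rot: [180.0, -0.1, 17.3]
force: [-0.1, 0.7, 5.1]
gripper_width: 20.3
```

```bash
python3 -m jog '0 0 0 0 0 .5 0;0 0 0 0 0 2 0;0 0 0 0 0 4 0;0 0 0 0 0 5 0;0 0 0 0 0 5 0' && python3 -c "
from h import *
save('wrist','w2.png');print(env.state()['gripper_width'])"
```

```text
time_s: 4.62
ee_pos: [627.0, -200.2, 129.1]
ee_rot: [179.8, -0.2, 17.4]
force: [-0.3, -0.2, -0.9]
gripper_width: 21.0
20.71284398052166
```

View pics/w2.png

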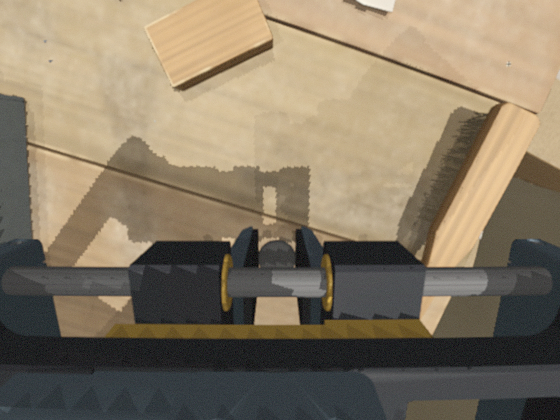

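The disc is held between the fingers at (277,252). I'm carrying it to the tote now.

```bash
python3 -m jog '0 0 -.4 -.6 1.5 .5 0;0 0 -.8 -1.4 3.5 1 0;0 0 -1.2 -2.2 5.5 1 0;0 0 -1.5 -3 7.5 1 0;0 0 -1.5 -3.6 9 1 0' && python3 -m jog '0 0 0 -.6 1.5 0 0;0 0 0 -1.2 3 0 0;0 0 0 -1.52 3.66 0 0;0 0 0 -1.52 3.66 0 0;0 0 0 -1.52 3.66 0 0'; python3 -c "
from h import *
p=camera_params('wrist');im=save('wrist','w3.png');s=env.state();print(s['ee_pos'],s['gripper_width'])
for r in spotter.look_for('disc_a','wrist'): print(r,ray('wrist',[r['box'][0]+r['box'][2]/2,r['box'][1]+r['box'][3]/2],13,p))"
```

```text
time_s: 5.3
ee_pos: [533.3, 27.0, 149.4]
ee_rot: [-180.0, 0.2, 9.9]
force: [0.2, -0.2, 0.4]
gripper_width: 20.7
time_s: 5.92
ee_pos: [498.1, 115.8, 151.1]
ee_rot: [180.0, 0.0, 9.8]
force: [1.1, -0.5, -0.0]
gripper_width: 20.6
[498.22349586 115.63289118 151.18840871] 20.776077146657762
{'box': [336.8, 88.9, 26.7, 26.8], 'conf': 0.75} [604.38990784  64.79262144  13.        ]
{'box': [322.1, 191.9, 20.5, 20.3], 'conf': 0.68} [508.69724053  61.15152044  13.        ]
```

View pics/w3.png

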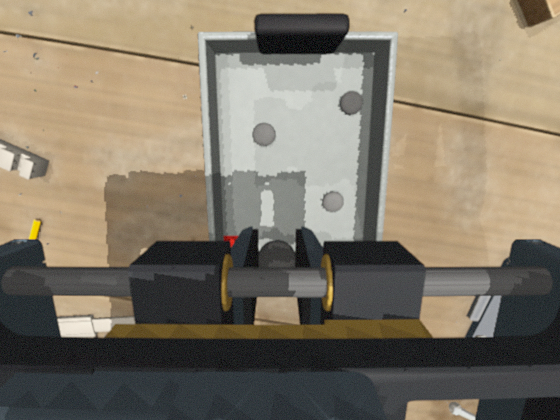

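The tote is square to the gripper. Its discs are at (264,134), (350,103) and (333,201), and the floor below the held disc is free.

```bash
python3 -c "
from h import *
for u in([255,15],[348,15],[302,17]): print(ray('wrist',u,92).round(1))
for u in([200,34],[396,34]): print(ray('wrist',u,50).round(1))"
python3 -m jog '0 0 0 0 0 -1.5 0;0 0 0 0 0 -3.5 0;0 0 0 0 0 -5 0;0 0 0 0 0 -5.6 0;0 0 0 0 0 -5.6 0' && python3 -m jog '0 0 0 0 0 0 0.38;0 0 0 0 0 0 .38;0 0 0 0 0 0 .38;0 0 0 0 0 2 .38;0 0 0 0 0 5 .38' && python3 -m jog '0 0 0 0 0 1 .38;0 0 0 0 0 2 .38;0 0 0 0 0 2.5 .38;0 0 0 0 0 2.5 .38'
```

```text
[637.7 154.1  92. ]
[648.3  94.   92. ]
[641.8 123.5  92. ]
[630.3 199.4  50. ]
[656.7  47.7  50. ]
time_s: 6.65
ee_pos: [497.9, 116.2, 11.1]
ee_rot: [180.0, 0.1, 9.8]
force: [-0.3, 0.5, -0.3]
gripper_width: 20.8
time_s: 7.28
ee_pos: [496.8, 116.5, 124.6]
ee_rot: [180.0, 0.2, 9.9]
force: [1.2, 0.1, -0.5]
gripper_width: 34.7
time_s: 7.78
ee_pos: [498.0, 116.8, 187.1]
ee_rot: [180.0, -0.1, 9.9]
force: [0.3, -0.7, 0.1]
gripper_width: 35.0
```

```bash
python3 -m jog '0 0 1.8 .7 0 0 .6;0 0 3.6 1.8 .1 0 .6;0 0 5.4 3 .2 0 .6;0 0 7.2 4.2 .2 0 .6;0 0 9 5.4 .3 0 .6' && python3 -m jog '0 0 1.8 .1 0 0 .6;0 0 3.6 .16 0 -.4 .6;0 0 5.4 .16 0 -.4 .6;0 0 7.2 .16 0 -.4 .6;0 0 9 .16 0 -.4 .6' && python3 -m jog '0 0 0 0 0 0 .6;0 0 0 0 0 0 .6'; python3 -c "
from h import *
p=camera_params('wrist');im=save('wrist','w4.png');s=env.state();print(s['ee_pos'],s['ee_rot'],s['gripper_width'],s['qpos'])
import fit
P=fit.T(fit.v,[[x,y,92] for x in(95,109) for y in(-32,32)]+[[102,0,92]]);print(proj('wrist',P,p).round())"
```

```text
time_s: 8.4
ee_pos: [633.0, 124.0, 184.5]
ee_rot: [-179.9, 0.1, 55.1]
force: [-0.6, 0.3, -0.0]
gripper_width: 54.7
time_s: 9.02
ee_pos: [636.0, 124.1, 174.4]
ee_rot: [-179.8, -0.0, 100.1]
force: [-0.4, -0.1, 0.3]
gripper_width: 54.3
time_s: 9.28
ee_pos: [636.4, 124.1, 175.5]
ee_rot: [-179.9, 0.0, 99.7]
force: [-0.1, 0.0, -0.3]
gripper_width: 54.6
[636.53077783 124.12646493 175.78643797] [-1.79941280e+02  3.63445202e-04  9.97484358e+01] 54.42395315174275 [ 1.00184504e+01  2.63354226e+01  8.26113412e+01 -9.16522476e-05
  7.11119569e+01  2.70044521e-01]
tote [5.361e+02 1.048e+02 2.000e-01] 10.653879609226875 0.6879061045075953
tab [[636.36578955 123.66049793  92.        ]] red [[421.403675  157.5026212   6.       ]] px rim [[192.0, 289.0], [271.0, 276.0], [176.0, 180.0], [253.0, 168.0], [213.0, 174.0]]
[[269. 254.]
 [267. 180.]
 [285. 254.]
 [284. 180.]
 [276. 218.]]
```

View pics/w4.png

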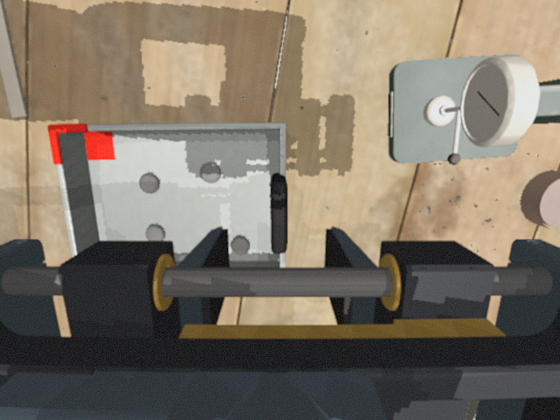

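All four discs are in the tote at (149,183), (210,172), (155,233) and (240,244). The tab at (279,213) is centred between the fingers, so I'm descending to pinch it.

```bash
python3 -m jog '0 0 0 0 0 -1 .6;0 0 0 0 0 -2.5 .6;0 0 0 0 0 -4 .6;0 0 0 0 0 -4.95 .6;0 0 0 0 0 -4.95 .6' && python3 -m jog '0 0 0 0 0 0 0.3;0 0 0 0 0 0 0.1;0 0 0 0 0 0 0;0 0 0 0 0 0 0;0 0 0 0 0 0 0' 55 &&  python3 -m jog '0 0 0 0 0 0 0;0 0 0 0 0 0.2 0;0 0 0 0 0 .5 0;0 0 0 0 0 0.8 0;0 0 0 0 0 1.1 0'
```

```text
time_s: 10.05
ee_pos: [635.3, 123.9, 50.8]
ee_rot: [-179.7, 0.0, 99.8]
force: [0.3, -0.1, -0.2]
gripper_width: 54.6
time_s: 10.68
ee_pos: [637.2, 124.2, 53.2]
ee_rot: [179.9, 0.0, 99.9]
force: [0.6, -1.3, 2.5]
gripper_width: 14.0
time_s: 11.3
ee_pos: [636.8, 124.2, 80.8]
ee_rot: [180.0, 0.0, 99.8]
force: [0.1, 0.7, -2.3]
gripper_width: 13.8
```

```bash
python3 -m jog '0 0 0 0 0 .6 0;0 0 0 0 0 1.3 0;0 0 0 0 0 2 0;0 0 0 0 0 2.7 0;0 0 0 0 0 3.4 0' && python3 -m jog '0 0 0 -.1 0 .7 0;0 0 0 -.3 0 1.4 0;0 0 0 -.6 0 2.1 0;0 0 0 -.9 0 2.8 0;0 0 0 -1.2 0 3.5 0' && python3 -m jog '0 0 0 -.3 0 .7 0;0 0 0 -.6 0 1.4 0;0 0 0 -.8 0 2.1 0;0 0 0 -.9 0 2.6 0;0 0 0 -.9 0 2.8 0'; python3 -c "
from h import *
save('scene','s5.png');print(env.state()['qpos'],env.state()['force'],env.state()['torque'])"
```

```text
time_s: 11.92
ee_pos: [636.8, 124.2, 166.7]
ee_rot: [180.0, 0.0, 99.8]
force: [1.2, 0.3, -2.1]
gripper_width: 13.5
time_s: 12.55
ee_pos: [606.0, 124.2, 253.9]
ee_rot: [180.0, -0.0, 99.9]
force: [0.3, -0.1, -2.7]
gripper_width: 14.0
time_s: 13.18
ee_pos: [584.5, 124.2, 323.8]
ee_rot: [179.9, 0.0, 99.9]
force: [-0.8, 0.6, -2.4]
gripper_width: 13.6
[ 1.08969794e+01  1.78697230e+01  7.47265863e+01 -3.02014201e-03
  8.73032021e+01  1.04811092e+00] [ 0.51026115 -0.13646177 -2.16207352] [ 0.02642708 -0.38867924 -0.01106428]
```

View pics/s5.png

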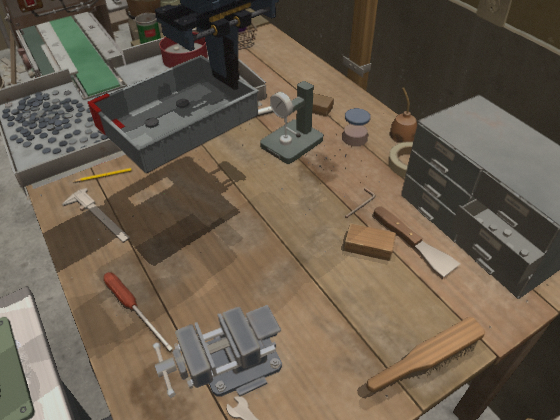

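The tote is held level well above the bench with nothing spilled. Now I'm tilting it slowly about the world axis (-0.576,-0.817).

```bash
python3 -m jog '-.15 -.2 0 0 0 0 0;-.4 -.57 0 0 0 0 0;-.65 -.92 0 0 0 0 0;-.9 -1.28 0 0 0 0 0;-1.15 -1.63 0 0 0 0 0' && python3 -m jog '-.2 -.28 0 0 0 0 0;-.4 -.57 0 0 0 0 0;-.6 -.85 0 0 0 0 0;-.8 -1.13 0 0 0 0 0;-1 -1.42 0 0 0 0 0' && python3 -m jog '-.2 -.28 0 0 0 0 0;-.4 -.57 0 0 0 0 0;-.6 -.85 0 0 0 0 0;-.8 -1.13 0 0 0 0 0;-1 -1.42 0 0 0 0 0' && python3 -m jog '-.2 -.28 0 0 0 0 0;-.4 -.57 0 0 0 0 0;-.6 -.85 0 0 0 0 0;-.8 -1.13 0 0 0 0 0;-1 -1.42 0 0 0 0 0' && python3 -m jog '0 0 0 0 0 0 0;0 0 0 0 0 0 0;0 0 0 0 0 0 0;0 0 0 0 0 0 0;0 0 0 0 0 0 0'; python3 -c "
from h import *
a=save('top','t6.png');b=save('scene','s6.png')
a=cv2.resize(a[100:400,100:350],None,fx=1.6,fy=1.6);b=cv2.resize(b[0:300,40:290],None,fx=1.6,fy=1.6)
cv2.imwrite('pics/ts6.png',np.hstack([a,b])[:,:,::-1]);s=env.state();print(s['qpos'],s['force'],s['torque'])
from scipy.spatial.transform import Rotation as R
print(R.from_euler('xyz',s['ee_rot'],degrees=True).as_matrix().round(3))"
```

```text
time_s: 13.85
ee_pos: [584.0, 124.4, 322.8]
ee_rot: [172.8, 7.1, 99.4]
force: [-0.7, 0.1, -3.0]
gripper_width: 13.6
time_s: 14.48
ee_pos: [584.2, 124.2, 322.7]
ee_rot: [166.5, 13.2, 98.3]
force: [0.3, -0.5, -3.2]
gripper_width: 13.6
time_s: 15.1
ee_pos: [584.2, 124.2, 322.7]
ee_rot: [159.8, 19.0, 96.4]
force: [0.0, 0.1, -2.5]
gripper_width: 14.1
time_s: 15.72
ee_pos: [584.2, 124.4, 322.7]
ee_rot: [152.7, 24.6, 93.8]
force: [-0.5, 0.6, -3.3]
gripper_width: 13.8
time_s: 16.35
ee_pos: [584.3, 124.1, 322.8]
ee_rot: [152.8, 24.6, 93.8]
force: [0.4, -1.4, -2.0]
gripper_width: 13.7
[ 27.99527114   8.59411816  96.25805002 -36.33273295  62.35554348
  31.80441835] [-0.20541004 -0.22682129 -2.3382316 ] [0.44693348 0.22294216 0.0472182 ]
[[-0.06   0.875  0.481]
 [ 0.907  0.249 -0.339]
 [-0.416  0.416 -0.809]]
```

View pics/ts6.png

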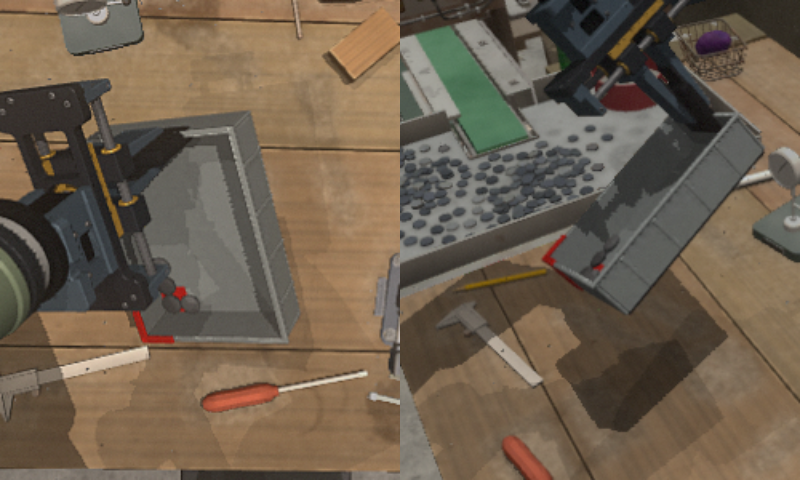

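The tote is tilted 36°. At least three discs are piled by the red patch, at crop (160,268), (172,300) and (190,303), and part of the corner is hidden by the gripper. I'll map the discs into the tote's frame and look through the wrist camera.

```bash
cat > chk.py <<'E'
from h import *
from scipy.spatial.transform import Rotation as R
s=env.state()
def rot(e): return R.from_euler('xyz',e,degrees=True).as_matrix()
R0=rot([180,0,99.8]);p0=np.array([637,124.2,52.5]);Rt0=rot([0,0,9.8]);t0=np.array([535.6,107,0])
Rs=rot(s['ee_rot']);ps=np.array(s['ee_pos'])
Rt=Rs@R0.T@Rt0;t=ps+Rs@R0.T@(t0-p0)
W=lambda P:(Rt@np.array(P,float).T).T+t
for n,f in zip("0123",[(-107,77,0),(-107,-77,0),(107,77,0),(107,-77,0)]): print("foot"+n,W([f]).round())
def onfloor(cam,px,p,h=13):
    a=ray(cam,px,0,p);b=ray(cam,px,100,p);a=Rt.T@(a-t);b=Rt.T@(b-t)
    return a+(b-a)*(h-a[2])/(b[2]-a[2])
for cam in("top","scene","wrist"):
    p=camera_params(cam);grab_frame(cam)
    print(cam,"red floor px",proj(cam,W([[-103,73,6]]),p).round())
    for r in spotter.look_for("disc_a",cam)[:6]:
        b=r["box"];c=[b[0]+b[2]/2,b[1]+b[3]/2];print("  ",np.round(b),round(r["conf"],2),onfloor(cam,c,p).round())
E
python3 chk.py; python3 -c "
from h import *
save('wrist','w7.png')"
```

```text
foot0 [[421. 124. 161.]]
foot1 [[431. -15. 225.]]
foot2 [[609. 178. 250.]]
foot3 [[618.  38. 314.]]
top red floor px [[204. 294.]]
scene red floor px [[150. 176.]]
   [159. 155.   9.  15.] 0.37 [-71.  50.  13.]
wrist red floor px [[-24. 128.]]
   [  0. 162.  11.  31.] 0.89 [-82.  40.  13.]
   [  6. 130.  35.  33.] 0.68 [-66.  60.  13.]
   [ 36. 128.  32.  36.] 0.65 [-45.  61.  13.]
```

View pics/w7.png

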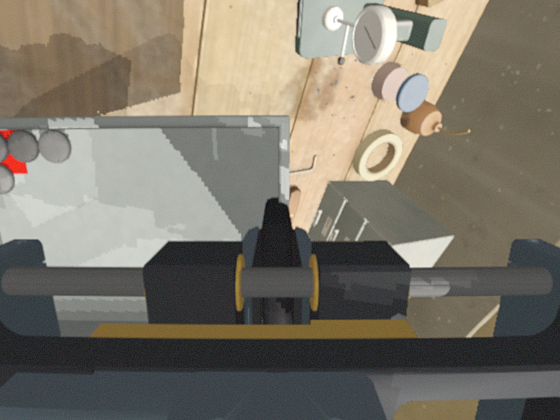

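The wrist view shows all four discs touching in the red corner, at (54,146), (22,146), (0,147) and (3,180). By the tool-pose estimate foot0 is 161 mm above the bench. I'll confirm nothing is moving, then hand in.

```bash
python3 -m jog '0 0 0 0 0 0 0;0 0 0 0 0 0 0;0 0 0 0 0 0 0;0 0 0 0 0 0 0'; python3 -c "
from h import *
a=cv2.imread('pics/w7.png')[:,:,::-1].astype(int);b=grab_frame('wrist').astype(int)
print('disc area diff',abs(a-b)[110:210,:90].mean(),abs(a-b)[110:210,:90].max())
g=grab_frame('top');w=spotter.look_for('wood_block','top')[0];print(w)
s=env.state();print(s['gripper_width'],s['time_s'],np.abs(s['qvel']).max())
env.job_done()"
```

```text
time_s: 17.3
ee_pos: [584.3, 124.2, 322.7]
ee_rot: [152.8, 24.6, 93.8]
force: [-0.8, 0.1, -1.4]
gripper_width: 14.2
disc area diff 2.0477777777777777 29
{'box': [304.3, 105.2, 50.9, 47.3], 'conf': 0.87}
13.789899289010256 17.45 0.06825253711203913
the job is handed in; nothing more can be done
```

I put the stray disc in the tote, lifted the tote by its black tab and tilted it 36° towards the red corner. I handed the job in at 17.5 s, still holding the tote up, tilted and still.

- **Discs:** the last wrist picture I viewed shows all four touching in the red corner: three along the side wall and one beside the corner disc on the end wall. I saw none spilled.
- **Height:** the lowest corner of the underside is about 161 mm above the bench. That comes from the tool pose, assuming the tote did not slip in the grip; the tote looked square to the gripper in the wrist view.
- **Stillness:** the disc area looked the same in two wrist pictures about half a second apart, apart from image noise. The joints were at rest and the grip read about 14 mm, the tab's thickness.
- **Wood block:** detected within about 2 pixels of where it was at the start.
- **Checks that fell short:**
  - The disc detector found only one of the discs in the scene view and none in the top view; the gripper hides part of the corner there. The detector boxed three in the wrist view, so the count of four is from the picture itself.
  - The third disc in the row sits roughly 56 mm from the corner point, because the discs settled in an L rather than a tight square.
  - A re-fit of the tote from the top view, with the arm in the way, matched poorly. It was only used to cross-check the tab position, and it agreed to about 1 mm.

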